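Bolt the marking fixture shut

ROBOT

A 7-joint arm with a two-finger parallel gripper is mounted at the origin on the work surface; the furniture and walls round the work are solid. World frame = base frame: x ahead of the robot, y to its left, z up, the work surface at z = 0. Lengths are in m, angles in degrees, forces in N, time in s.
With the tool pointing down it reaches from about 0.425 to 0.875 m from the base axis. Payload 4.7 kg.
Tool frame: the origin (TCP) lies midway between the tips of the shut fingers; the grasp point (between the pads) lies 19 mm behind it; y points along the fingers, x is the direction in which the jaws open and shut, and the axes are right-handed (so a half turn about y gives the same grasp; the last joint's range is limited). The gripper opens to 87 mm and grips with 3 to 60 N. Pads are 19 mm wide; open, the fingers measure 117 mm over their backs; the gripper's body (75 mm by 190 mm) begins 51 mm behind the grasp point.
Start: joints at [75.751, 18.392, -4.016, 83.108, 1.295, 78.541, -3.26], TCP at [0.169, -0.628, 0.223] pointing down, gripper open.
Joint ranges: [-163.93, 163.93], [-17.29, 119.83], [-79.2, 71.16], [3.27, 140.29], [-89.18, 269.18], [5.43, 117.66], [-154.24, 154.24]. Speed limits (degrees/s): [147.25, 147.25, 180, 180, 180, 180, 180].

INTERFACE

Orientations are given as [roll, pitch, yaw] about the fixed x, y, z axes, in that order (R = Rz(yaw) Ry(pitch) Rx(roll)).
In Python, from cell import env, vision gives the robot as it stands.
- The arm moves only by the tool play_rows, never from a script. Its argument "moves" is a list that holds one entry, the list of rows, each a list of 7 numbers: the turn, a rotation vector about the tool's x, y, z in rad, then the shift along the tool's x, y, z in m, then the opening, from 0 (shut) to 1 (fully open). In form: [[[wx, wy, wz, tx, ty, tz, grip], ...]]. A call has 1 to 10 rows; each row shifts and turns the pose as measured when the row begins, along the tool's axes as they then stand; what a row does not reach is not made up. A row lasts 1/10 s, in which the tool goes at most 50 mm and 8.59 degrees, less where a joint would pass 70% of its speed; a pose out of reach is approached as far as the arm can. A call is refused whole if a number of a shift passes 0.05 or a number of a turn 0.15, either way. A call with a gripper value outside its range is refused whole. The fingers move at their own pace and stop on an object; "newtons" is the grip in N (left out, the last holds). Time passes only in rows, so rows that do not move let the fingers close. It gives the time, the measured TCP pose, the force and the opening at its end, in the units of the state.
- env.get_obs(): the state, without advancing time (a new reading comes with each control period).
- vision.read_camera(name): name is "scene" or "top"; returns (picture, depth): 400x640x3 uint8, red, green, blue; 400x640 float32, m along the optical axis (not along the pixel's ray), 0 where there is no reading.
- vision.camera_params(name): a dict with "camera_matrix" (3x3 intrinsics, pixels), "distortion" ([k1, k2, p1, p2, k3] as OpenCV has them; the pictures are not rectified), "rvec" (rotation vector, rad) and "tvec" (3), from world to camera coordinates, as OpenCV has them. Camera axes: x right, y down, z forward; pixel columns grow to the right and rows downward; lengths in m; the calibration is good to about 2 mm. A picture is of the moment at which its call begins. camera_params takes no time and is no camera call.
- env.sign_off(): hands the job in, once; it reports no verdict.
Trained networks look in the newest picture that a camera, given by its name, has taken for a name from the list of things; names that differ only in an ending like _2 or _b are one class to them, and where a whole thing is asked for, a point or a joint stands for the part that bears it (a point fixed in the world has none). Each returns a list of dicts, best first, with "score" (0 to 1); they miss things now and then, are a little off and sometimes report something else, mostly with a low value. They report only what shows in the picture. A call takes as long as a camera call.
- vision.look_for(camera, thing): "location" ([column, row] in pixels, amid what is visible of it).
- vision.trace(camera, thing): "region" (400x640 bool, what is visible of it) and "location" ([column, row] in pixels, amid what is visible of it).
The state is a dict: "time_s": time; "qpos": joint angles; "joint_velocities": joint speeds; "effort": joint torques, N m; "tool_pos": TCP position; "tool_rot": TCP orientation; "force": force on the tool from outside, world axes, zero at the start; "wrist_torque": the same for the moment, N m; "grip_width": finger opening in m.
Only numpy, scipy, OpenCV 4.12 (cv2) and the standard library are available. Lean on these libraries where they do the work, as an engineer would, in place of code of your own. Each camera call takes 0.05 s, during which the arm holds its last target. There are 200 camera calls.

TASK

Gently push the sliding carrier of the marking fixture fully home by its front wall, then slide the barrel bolt across in front of that wall into its far bracket, and turn the bolt's handle down into the notch of the keeper strip until it lies level. The strip is adjustable, so feel for its notch with light pressure; never force the bolt or the carrier, and leave the loose parts around alone.

Things in the scene. Friction and masses are not known exactly. Their poses are not given: they have to be found in the camera images.
- fixture: Marking fixture on a grey base plate, 12 mm thick, fixed to the bench. Origin: on the bench under the middle of the carrier's front wall when home. x: the way the carrier goes home (to the robot's right); y: the way the bolt is shot (away from it); z up. Plate: x -45 to 75, y -175 to 65 mm. Bolt: 12 mm steel rod along y, axis at x -9, z 40 mm, in dark brackets 51 mm high at y -154 and -34.
- strip_mid (a point): Point fixed to the fixture, at (-33, -62, 52) mm in its frame: top of the keeper strip, an upright steel strip along y, 8 mm thick, 52 mm high, in front of the rod. One notch, open at the top, 11 mm wide, floor 33 mm above the bench. The strip is clamped at an adjustable place, so its notch lies up to 8 mm either way along y from here, to be found by feel or seen.
- far_bracket (a point): Middle of the far bracket's bore, on the bolt's axis, at (-9, 32, 40) mm in the fixture's frame; the bracket is 16 mm long along y and 51 mm high. The shot bolt's end stands in it.
- shuttle (a joint): How far the carrier stands out of its home, m: 0 home against its stop, grows to 0.05 as it comes out along the fixture's -x. It stays where it is left; some 3 N of sliding friction.
- gate_face (a point): Middle of the upper part of the carrier's front wall, on its front face (fixture -x side), 66 mm above the bench. The wall is a plain aluminium plate 40 mm wide (y), 8 mm thick, from 14 to 80 mm above the bench; it moves with the carrier, which bears a steel bushing.
- bolt (a joint): Travel of the bolt along the fixture's y, m: 0 withdrawn (handle at y -136 mm in the fixture's frame), at most 0.088. The notch lies somewhere from 0.066 to 0.082. The rod's end meets the carrier's side unless the carrier is home. Some 3 N of friction; it stays where left.
- handle (a joint): Turn of the handle about the bolt's axis, rad: 0 upright, 1.57 level towards the fixture's -x (robot's left), the end of its swing, reached only in the notch; -0.3 is the other end. Elsewhere the strip stops it at about 0.9. Lowered on the strip and pressed lightly, it gives way only where it is over the notch. Stays where left (0.04 N m of friction).
- handle_grip (a point): Middle of the round grip of the bolt's handle, 51 mm from the bolt's axis. The grip is steel, 14 mm thick, from 37 to 65 mm out along the handle; below it the bar is 8 mm thick. It can be pinched across the fixture's y from above and turns between the fingers.
- loupe: Black eye loupe standing loose, 37 mm wide, 32 mm high, origin at its underside: a bystander.
- blank_2: Loose turned steel part with flange, 42 mm wide, 30 mm high, origin at its underside: a bystander.
- v_block: Loose steel V block 60 x 50 x 42 mm, origin at its underside: a bystander.

How it is judged (in metres and radians):
On the way, in this order (a step that is already met when the one before it is completed fails the run):
1. the carrier is pushed home, within 2.5 mm (value of joint shuttle below 0.0025 m), for 0.2 s.
2. the bolt is slid across in front of the carrier, 60 mm or more (value of joint bolt above 0.06 m), for 0.1 s.
At the end, for the whole second after the job is handed in: The carrier is home (within 3.5 mm), the bolt is across (60 mm of travel or more) and its handle lies down in the strip's notch, within 0.17 rad of level, all at rest (value of joint shuttle below 0.0035 m and value of joint bolt above 0.06 m and value of joint handle above 1.4 rad and velocity of joint bolt between -0.01 and 0.01 m/s and velocity of joint handle between -0.1 and 0.1 rad/s); the robot touches nothing.
It fails at once if the robot presses on the carrier with more than 35 N (contact force between shuttle and the fingers above 35 N or contact force between shuttle and the arm above 35 N).
It fails at once if the handle is pressed against the keeper strip with more than 60 N (contact force between handle and strip above 60 N).
It fails at once if a bystander is moved by more than 20 mm (distance of any of loupe, blank_2, v_block from where it was at the start of the episode above 0.02 m).
It also fails if it takes over 67 s, if anything falls off the work surface, if the arm or the gripper's body presses on something with over 40 N, if the wrist force passes 120 N, or if a joint passes its speed limit or range.

## Working session

There is one attempt and no reset: what is moved stays moved. The work goes in short steps, Python scripts to look and compute and a tool call to move; the robot and the scene stay as the last step left them, time stands still between calls to the robot, and variables do not carry over. Pictures are saved under pics/ and viewed, about 8 in all and at most 12, crops included, and the job is handed in when it is done.

Besides the shell and the picture viewer there is one more tool, called after ">>>" by a JSON object that holds its "api" and its "payload", one argument or row to a line. play_rows: Moves the arm, as the interface text tells. Its arguments: {"type":"object","properties":{"moves":{"type":"array","items":{"type":"array","items":{"type":"array","items":{"type":"number"}}}},"newtons":{"type":"number"}},"required":["moves"]}

```bash
mkdir -p pics; ls
cat > h.py <<'E'
import numpy as np, cv2
from cell import env, vision
def proj(c,P):
    p=vision.camera_params(c)
    return cv2.projectPoints(np.float64(P).reshape(-1,1,3),np.float64(p["rvec"]),np.float64(p["tvec"]),np.float64(p["camera_matrix"]),np.float64(p["distortion"]))[0].reshape(-1,2)
def unproj(c,uv,d):
    p=vision.camera_params(c);uv=np.float64(uv).reshape(-1,1,2)
    n=cv2.undistortPoints(uv,np.float64(p["camera_matrix"]),np.float64(p["distortion"])).reshape(-1,2)
    d=np.float64(d).reshape(-1,1)
    X=np.hstack([n*d,d]);R=cv2.Rodrigues(np.float64(p["rvec"]))[0]
    return (X-np.float64(p["tvec"]).reshape(1,3))@R
E
python3 - <<'E'
from h import *
o=env.get_obs();print({k:np.round(v,3) for k,v in o.items()})
for c in("scene","top"):
    im,d=vision.read_camera(c)
    cv2.imwrite(f"pics/{c}0.png",im[:,:,::-1]); np.save(f"{c}d.npy",d)
    for t in("gate_face","handle_grip","far_bracket","strip_mid","loupe","blank_2","v_block"):
        try:
            for r in vision.look_for(c,t)[:2]:
                u,v=np.round(r["location"]).astype(int); print(c,t,round(r["score"],2),u,v,np.round(unproj(c,[u,v],d[v,u]),4))
        except Exception as e: print(c,t,e)
    p=vision.camera_params(c); R=cv2.Rodrigues(np.float64(p["rvec"]))[0]; print(c,"cam at",-R.T@np.ravel(p["tvec"]),p["camera_matrix"][0])
E
```

```text
pics
{'time_s': np.float64(0.0), 'qpos': array([75.749, 18.437, -4.014, 83.175,  1.296, 78.54 , -3.261]), 'joint_velocities': array([-0.043,  0.003, -0.08 ,  0.047, -0.085, -0.008, -0.057]), 'effort': array([-0.0000e+00, -4.9129e+01, -4.0400e-01, -3.1253e+01, -6.4000e-02,
        4.4000e-02,  0.0000e+00]), 'tool_pos': array([ 0.169, -0.627,  0.221]), 'tool_rot': array([-90.007,   0.107, -74.942]), 'force': array([ 0.518,  0.526, -1.007]), 'wrist_torque': array([-0.051, -0.029,  0.038]), 'grip_width': np.float64(0.087)}
scene gate_face 0.68 257 256 [[ 0.6125 -0.0677  0.0482]]
scene handle_grip 0.45 320 280 [[ 0.4867 -0.0402  0.0874]]
scene far_bracket 0.62 292 265 [[ 0.5564 -0.0859  0.0119]]
scene strip_mid 0.57 289 265 [[ 0.5533 -0.0689  0.0463]]
scene strip_mid 0.31 389 167 [[ 0.4375 -0.3454  0.0299]]
scene loupe 0.83 281 179 [[ 0.6387 -0.2523  0.029 ]]
scene blank_2 0.68 390 171 [[ 0.4345 -0.3496  0.0128]]
scene v_block 0.68 306 129 [[ 0.6365 -0.401   0.0249]]
scene cam at [0.37973761 0.24964476 0.75953436] [456.42298109   0.         325.15437851]
top gate_face 0.6 250 177 [[ 0.6077 -0.0699  0.0578]]
top strip_mid 0.67 263 206 [[ 0.5611 -0.0904  0.0109]]
top loupe 0.72 347 165 [[ 0.6398 -0.2572  0.0278]]
top blank_2 0.87 397 272 [[ 0.4288 -0.3477  0.0296]]
top v_block 0.91 415 171 [[ 0.6258 -0.3905  0.031 ]]
top cam at [ 0.35208765 -0.20268151  0.98221778] [501.69243161   0.         318.63153723]
```

View pics/scene0.png

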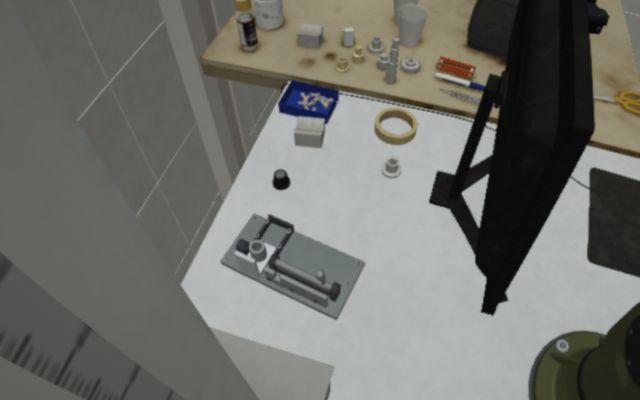

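View pics/top0.png

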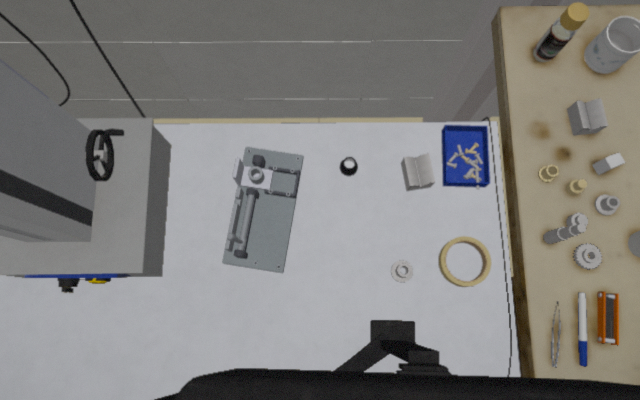

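The scene shows the fixture at about (290,265) in "scene" and (262,210) in "top". There's a big monitor at its near side and a grey machine on its left. I'll map those obstacles and fit the plate.

Run:
```python
from h import *
C={}
for c in("scene","top"):
    d=np.load(f"{c}d.npy"); v,u=np.mgrid[0:400,0:640]; m=d>0
    P=unproj(c,np.c_[u[m],v[m]],d[m]); C[c]=P
    im=cv2.imread(f"pics/{c}0.png"); 
    b=(P[:,0]>.4)&(P[:,0]<.72)&(P[:,1]>-.2)&(P[:,1]<.05)
    pl=P[b&(P[:,2]>.006)&(P[:,2]<.018)][:,:2]
    print(c,len(pl),cv2.minAreaRect(np.float32(pl*1000)), 'bench z',np.median(P[b&(abs(P[:,2])<.006)][:,2]), 'plate z',np.median(P[b&(P[:,2]>.006)&(P[:,2]<.018)][:,2]))
    crop={"scene":(205,200,170,125),"top":(205,130,110,150)}[c];x,y,w,h=crop
    s=min(800//w,600//h); cv2.imwrite(f"pics/{c}0c.png",cv2.resize(im[y:y+h,x:x+w],None,fx=s,fy=s,interpolation=cv2.INTER_CUBIC)); print(c,"scale",s)
A=np.vstack(list(C.values()))
# max-height map, 5 cm cells, cm
print("rows x from .9 to -.2, cols y .4..-.8")
for xi in np.arange(.9,-.2,-.05):
    r=[]
    for yi in np.arange(.35,-.8,-.05):
        s=A[(abs(A[:,0]-xi)<.025)&(abs(A[:,1]-yi)<.025)]
        r.append("%3d"%round(100*s[:,2].max()) if len(s) else " --")
    print("%5.2f"%xi,"".join(r))
```

```text
scene 4705 ((559.19482421875, -92.15950775146484), (121.32958984375, 240.9869842529297), 80.84767150878906) bench z -0.0019589901910342603 plate z 0.012411032004635688
scene scale 4
top 4912 ((557.8848266601562, -91.22724151611328), (120.2982177734375, 240.67066955566406), 80.70477294921875) bench z -0.002772877288519558 plate z 0.011584004123940762
top scale 4
rows x from .9 to -.2, cols y .4..-.8
 0.90  -- -7-10 -- -- -- -- -- -- -- -- -- -- -- -- -- -- -- -- -1 15 15  8
 0.85  -- ---15 -- -- -- -- -- -- -- -- -- -- -- -- -- -- -- -- -1 -1  6  8
 0.80  -- -- -- -- -- -- -- -- -- -- -- -- -- -- -- -- -- -- -- -1 -1 -1  3
 0.75  -- -- -- --  0  0  0  0  0  0  0  0  0  0  0  0  0  0  0 -1 -1  3  4
 0.70  -- -- 13 14 14 14  0  0  2  1  0  0  0  0  0  0  4  4  4 -1 -1  3  3
 0.65  -- -- -- 42 23 19  0  0  8  6  4  0  4  3  5  5  4  2  4 -1  2  2  4
 0.60  -- -- -- 41 24 14  0  0  8  6  4  0  1  0  4  5  4  4  3 -1  2  3  3
 0.55  -- -- -- 40 22 14  0  0  5  4  2  0  0  0  0  0  0  0  1 -1 -1  3  2
 0.50  14 20 66 71 14 14  0  1 11  2  2  0  0  0  0  0  3  3  1 -1 12  3  1
 0.45  14 23 6
[... 273 characters left out ...]
6 42  0  0  1  2
 0.25   0  0  0  0  0  0  0 52 52 52 52 52 51 49 47 47 47 46 40 34  0  1 -1
 0.20   0  0  0  0  0  0  0  0  0  1  1  0 -- -- -- -- -- -- -- -1 -1 -- --
 0.15  -- -- -- -- -- --  0  0  0  0  1  0  0 -- -- -- -- -- 34 34 -- -- --
 0.10  -- -- -- -- -- --  2  3  4  2  0  0  0  0  0  0 -- -- 34 -- -- -- --
 0.05  -- -- -- -- -- -- 23 26 26  2  0  0  0  0  0  0  1  0  0 -- -- -- --
-0.00  -- -- -- -- -- -- -- --  2  3  0  0  1  1  1  1  1  1  0 -1 -1 -1  0
-0.05  -- -- -- -- -- -- -- -- -- --  0  0  1  1  1  1  1  1  0 -1 -1 -1  0
-0.10  -- -- -- -- -- -- -- -- -- -- --  0  1  1  1  1  1  1  0  0 -1 -1  0
-0.15  -- -- -- -- -- -- -- -- -- -- -- -- -- -- -- -- -- -- -- -1 -1 -1  0
```

View pics/top0c.png

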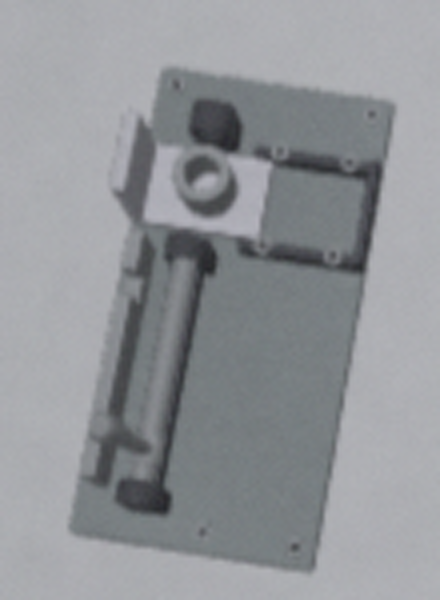

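View pics/scene0c.png

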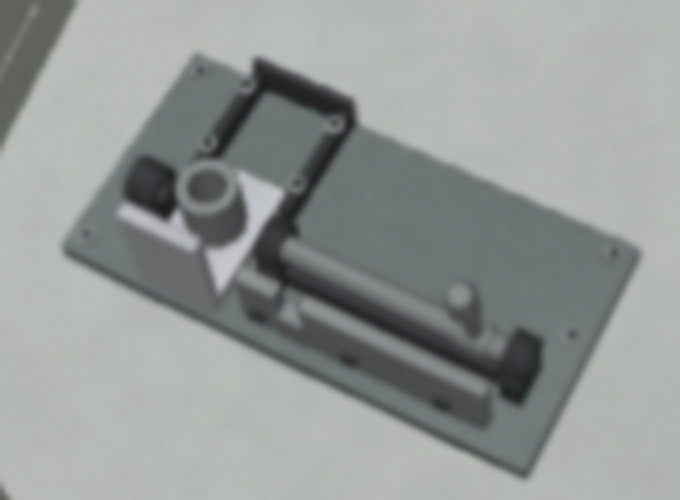

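Run:
```python
from h import *
yaw=np.radians(-99.2); R=np.array([[np.cos(yaw),-np.sin(yaw),0],[np.sin(yaw),np.cos(yaw),0],[0,0,1]]); O=np.array([.6152,-.0857,0])
W=lambda p:(np.float64(p)/1000)@R.T+O
for c in("scene","top"):
    d=np.load(f"{c}d.npy"); v,u=np.mgrid[0:400,0:640]; m=d>0
    P=unproj(c,np.c_[u[m],v[m]],d[m]); s=P[(P[:,0]<.42)&(P[:,2]>.1)&(P[:,1]<.1)&(P[:,1]>-.8)]
    print(c)
    for y in np.arange(.05,-.75,-.05):
        q=s[abs(s[:,1]-y)<.025]
        if len(q)>3: print("%5.2f"%y,len(q),"x",np.round(np.percentile(q[:,0],[0,50,100]),2),"z",np.round(np.percentile(q[:,2],[0,50,100]),2))
    im=cv2.imread(f"pics/{c}0.png");x,y,w,h={"scene":(205,200,170,125),"top":(205,130,110,150)}[c];k=4
    im=cv2.resize(im[y:y+h,x:x+w],None,fx=k,fy=k,interpolation=cv2.INTER_CUBIC)
    def dot(p,col):
        for q in proj(c,W(p)): cv2.circle(im,tuple(int(t) for t in np.round((q-[x,y]+.5)*k)),3,col,-1)
    dot([[-45,-175,12],[75,-175,12],[75,65,12],[-45,65,12]],(0,0,255))
    dot([[-9,-136,91],[-9,-162,51],[-9,40,51]],(0,255,0))
    dot([[-33,-70,52],[-33,-62,52],[-33,-54,52]],(255,255,0)); dot([[-33,-74.5,33],[-33,-49.5,33]],(255,0,255))
    dot([[-50,-20,80],[-50,20,80],[-40,-20,80],[-40,20,80]],(0,255,255))
    cv2.imwrite(f"pics/{c}1.png",im)
a=cv2.imread("pics/scene1.png");b=cv2.imread("pics/top1.png");b=cv2.resize(b,None,fx=.5*1.6,fy=.5*1.6)
H=max(a.shape[0],b.shape[0]);f=lambda i:cv2.copyMakeBorder(i,0,H-i.shape[0],0,0,cv2.BORDER_CONSTANT)
o=np.hstack([f(a),f(b)]);o=cv2.resize(o,(800,int(H*800/o.shape[1])));cv2.imwrite("pics/ov.png",o);print(o.shape)
```

```text
scene
 0.05 1010 x [0.05 0.05 0.06] z [0.1  0.18 0.23]
 0.00 4929 x [0.05 0.25 0.27] z [0.1  0.26 0.52]
-0.05 8168 x [0.05 0.27 0.29] z [0.1  0.4  0.52]
-0.10 3771 x [0.25 0.28 0.29] z [0.16 0.47 0.52]
-0.15 2662 x [0.25 0.28 0.29] z [0.21 0.47 0.52]
-0.20 2110 x [0.25 0.28 0.29] z [0.21 0.47 0.52]
-0.25 1342 x [0.26 0.28 0.29] z [0.21 0.46 0.51]
-0.30 2006 x [0.26 0.29 0.31] z [0.1  0.28 0.49]
-0.35 754 x [0.27 0.29 0.31] z [0.1  0.3  0.45]
-0.40 200 x [0.27 0.28 0.28] z [0.22 0.35 0.42]
-0.45 159 x [0.27 0.27 0.28] z [0.23 0.32 0.39]
-0.50 135 x [0.26 0.27 0.28] z [0.22 0.29 0.36]
-0.55 570 x [0.11 0.13 0.27] z [0.22 0.33 0.34]
-0.60 73 x [0.13 0.14 0.27] z [0.22 0.33 0.34]
top
 0.00 14 x [0.26 0.26 0.26] z [0.32 0.37 0.41]
-0.05 241 x [0.26 0.28 0.29] z [0.34 0.46 0.47]
-0.10 1550 x [0.27 0.28 0.29] z [0.21 0.46 0.47]
-0.15 1525 x [0.27 0.28 0.29] z [0.21 0.46 0.47]
-0.20 1450 x [0.27 0.28 0.29] z [0.21 0.46 0.47]
-0.25 1366 x [0.27 0.28 0.29] z [0.22 0.46 0.47]
-0.30 1861 x [0.27 0.28 0.31] z [0.1  0.45 0.47]
-0.35 1970 x [0.27 0.28 0.31] z [0.1  0.39 0.47]
-0.40 1089 x [0.27 0.28 0.28] z [0.21 0.45 0.47]
-0.45 978 x [0.26 0.28 0.28] z [0.21 0.45 0.47]
-0.50 776 x [0.26 0.28 0.28] z [0.21 0.45 0.46]
-0.55 232 x [0.26 0.27 0.28] z [0.21 0.32 0.42]
-0.60 43 x [0.26 0.27 0.27] z [0.21 0.29 0.34]
(387, 800, 3)
```

View pics/ov.png

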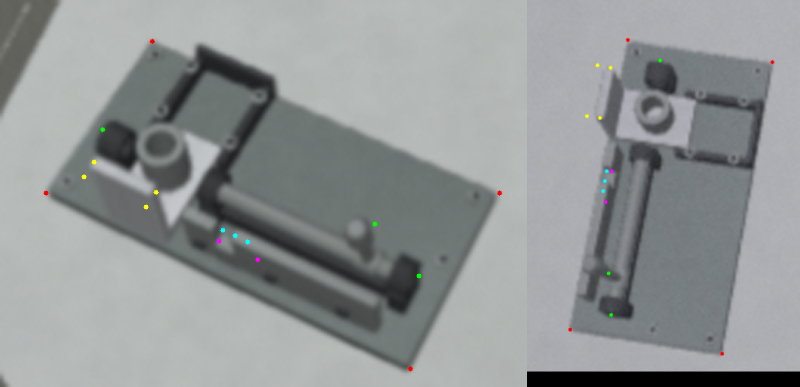

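The overlay agrees with the fitted frame to within a couple of mm. The handle looks tilted a little to fixture -x and the wall stands about 45 mm out. I'll lift the arm first: this clears the hand and shows the arm's geometry, which I need for crossing the monitor (top at about 0.52 m).

>>> {"api": "play_rows", "payload": {
  "moves": [
    [[0,0,0,0,-0.05,0,0],[0,0,0,0,-0.05,0,0],[0,0,0,0,-0.05,0,0],[0,0,0,0,0,0,0]]
  ]
}}

```text
time_s: 1.2
tool_pos: [0.1683, -0.626, 0.374]
tool_rot: [-90.0, 0.4, -74.9]
force: [-0.1, -0.8, 0.6]
grip_width: 0.0629
```

Run:
```python
from h import *
o=env.get_obs();print({k:np.round(v,3) for k,v in o.items() if k in("time_s","qpos","tool_pos","tool_rot","force")})
yaw=np.radians(-99.2); R=np.array([[np.cos(yaw),-np.sin(yaw),0],[np.sin(yaw),np.cos(yaw),0],[0,0,1]]); O=np.array([.6152,-.0857,0])
for c in("scene","top"):
    d=np.load(f"{c}d.npy"); v,u=np.mgrid[0:400,0:640]; m=d>0
    F=(unproj(c,np.c_[u[m],v[m]],d[m])-O)@R*1000
    q=F[(F[:,1]<-100)&(F[:,1]>-170)&(F[:,2]>62)&(abs(F[:,0])<70)]; print(c,"handle",len(q),q.mean(0).round(1),np.percentile(q,[2,98],axis=0).round(1).tolist())
    q=F[(abs(F[:,1])<22)&(F[:,2]>55)&(F[:,0]<-25)&(F[:,0]>-80)]; print("wall",len(q),np.percentile(q,[2,50,98],axis=0).round(1).tolist())
    q=F[(F[:,1]<65)&(F[:,1]>-25)&(F[:,2]>55)&(F[:,0]>-30)&(F[:,0]<60)]; print("bushing",len(q),np.percentile(q,[2,50,98],axis=0).round(1).tolist())
    for y in range(-90,-24,3):
        q=F[(abs(F[:,1]-y)<2.5)&(F[:,0]>-38)&(F[:,0]<-28)]
        print(y,len(q),np.percentile(q[:,2],[10,50,90]).round(0) if len(q) else '',end='; ')
    print()
```

```text
{'time_s': np.float64(1.2), 'qpos': array([75.302, 17.418, -3.701, 67.36 ,  1.104, 95.647, -3.066]), 'tool_pos': array([ 0.168, -0.626,  0.374]), 'tool_rot': array([-90.013,   0.392, -74.938]), 'force': array([-0.104, -0.782,  0.561])}
scene handle 90 [ -21.4 -134.1   96.2] [[-26.6, -139.1, 63.0], [-14.3, -127.5, 105.5]]
wall 222 [[-45.0, -19.1, 55.8], [-43.5, -1.2, 76.1], [-36.6, 19.2, 81.9]]
bushing 148 [[-19.8, -13.1, 55.3], [-7.2, 0.0, 59.9], [6.1, 13.1, 62.2]]
-90 37 [14. 37. 52.]; -87 36 [16. 43. 52.]; -84 35 [21. 44. 53.]; -81 31 [14. 46. 53.]; -78 34 [13. 42. 52.]; -75 38 [15. 42. 53.]; -72 37 [17. 39. 53.]; -69 33 [15. 45. 53.]; -66 30 [15. 42. 53.]; -63 33 [13. 40. 52.]; -60 22 [13. 31. 50.]; -57 20 [13. 28. 33.]; -54 22 [15. 32. 34.]; -51 35 [17. 33. 48.]; -48 45 [16. 40. 52.]; -45 33 [14. 40. 52.]; -42 37 [14. 43. 52.]; -39 29 [13. 46. 52.]; -36 33 [14. 46. 53.]; -33 30 [16. 45. 53.]; -30 21 [13. 36. 52.]; -27 6 [11. 13. 14.]; 
top handle 83 [ -17.3 -134.3   93.6] [[-25.8, -140.0, 64.9], [-11.0, -127.7, 105.8]]
wall 140 [[-44.0, -20.9, 56.9], [-38.4, -3.0, 77.8], [-36.2, 17.4, 82.3]]
bushing 113 [[-19.4, -14.8, 55.5], [-6.3, -1.2, 59.1], [6.7, 11.2, 62.2]]
-90 23 [17. 46. 53.]; -87 22 [16. 47. 53.]; -84 22 [13. 43. 52.]; -81 24 [16. 44. 52.]; -78 18 [14. 49. 52.]; -75 20 [13. 39. 53.]; -72 21 [14. 43. 51.]; -69 24 [17. 48. 53.]; -66 21 [13. 43. 53.]; -63 17 [12. 34. 53.]; -60 12 [10. 27. 33.]; -57 17 [13. 31. 34.]; -54 18 [15. 31. 35.]; -51 27 [16. 36. 52.]; -48 24 [19. 44. 53.]; -45 22 [12. 46. 53.]; -42 21 [17. 49. 53.]; -39 24 [13. 49. 52.]; -36 23 [13. 41. 53.]; -33 19 [14. 45. 53.]; -30 8 [10. 16. 52.]; -27 6 [10. 11. 14.];
```

Estimates: the notch is at fixture y ≈ -56 (bolt travel ≈ 80 mm). The handle is tilted about 0.17 rad and sits at y ≈ -134, and the wall's front is at x ≈ -45. Next I'll swing round the monitor's end: out radially, then across.

>>> {"api": "play_rows", "payload": {
  "moves": [
    [[0,0,0,0.045,0,0,0],[0,0,0,0.045,0,0,0],[0,0,0,0.045,0,0,0],[0,0,0,0,0,0.05,0],[0,0,0,0,0,0.05,0],[0,0,0,0,0,0.05,0],[0,0,0,0,0,0.05,0]]
  ]
}}

```text
time_s: 1.9
tool_pos: [0.3903, -0.7151, 0.3588]
tool_rot: [-90.6, 1.0, -76.1]
force: [0.9, -0.6, 0.5]
grip_width: 0.0074
```

>>> {"api": "play_rows", "payload": {
  "moves": [
    [[0,-0.14,0,-0.015,0,0.05,0],[0,-0.14,0,-0.015,0,0.05,0],[0,-0.14,0,-0.015,0,0.05,0],[0,-0.14,0,-0.015,0,0.05,0],[0,-0.14,0,-0.015,0,0.05,0],[0,-0.14,0,-0.015,0,0.05,0],[0,-0.14,0,-0.015,0,0.05,0],[0,-0.14,0,-0.015,0,0.05,0],[0,0,0,0,0,0,0]]
  ]
}}

```text
time_s: 2.8
tool_pos: [0.5909, -0.3802, 0.3484]
tool_rot: [-88.6, 1.3, -8.2]
force: [0.3, -0.7, 0.9]
grip_width: 0.0
```

```bash
cat >> h.py <<'E'
from scipy.spatial.transform import Rotation as Rn
YAW=-99.2; O=np.array([.6152,-.0857,0]); RF=Rn.from_euler("z",YAW,degrees=True).as_matrix()
def go(fx,fy,fz,tyaw=-9.2):
    "print turn and shift (tool axes) to a fixture-frame point in mm"
    o=env.get_obs(); R=Rn.from_euler("xyz",o["tool_rot"],degrees=True)
    T=Rn.from_euler("xyz",[-90,0,tyaw],degrees=True)
    s=R.inv().apply(O+RF@np.array([fx,fy,fz])/1000-o["tool_pos"])
    print("turn",(R.inv()*T).as_rotvec().round(3),"shift",s.round(4),"now F",((o["tool_pos"]-O)@RF*1000).round(1),"q",np.round(o["qpos"],1),"t",round(float(o["time_s"]),2))
E
python3 -c "
from h import *
go(-85,0,300)"
```

```text
turn [-0.024  0.017 -0.023] shift [-0.0154  0.058   0.3786] now F [294.6  23.1 348.4] q [ 41.8  26.7 -17.7  58.7   6.9  97.4  18.3] t 2.8
```

>>> {"api": "play_rows", "payload": {
  "moves": [
    [[-0.012,0.008,-0.012,-0.002,0.003,0.048,0],[-0.012,0.008,-0.012,-0.002,0.003,0.048,0],[0,0,0,-0.002,0.003,0.048,0],[0,0,0,-0.002,0.003,0.048,0],[0,0,0,-0.002,0.003,0.048,0],[0,0,0,-0.002,0.003,0.048,0],[0,0,0,-0.002,0.003,0.048,0],[0,0,0,0,0,0.02,0],[0,0,0,0,0,0,0]]
  ]
}}

```text
time_s: 3.7
tool_pos: [0.633, -0.0223, 0.3256]
tool_rot: [-90.1, -0.2, -9.5]
force: [-0.4, -0.4, -0.3]
grip_width: 0.0004
```

```bash
python3 -c "
from h import *
go(-75,0,100)"
```

```text
turn [ 0.002 -0.005  0.004] shift [-0.0084  0.2256  0.0101] now F [-65.4   7.4 325.6] q [ 20.4  16.6 -27.   75.3   7.7  89.6 -15.2] t 3.7
```

>>> {"api": "play_rows", "payload": {
  "moves": [
    [[0,0,0,-0.003,0.02,0.004,0],[0,0,0,-0.003,0.03,0.004,0],[0,0,0,-0.002,0.04,0.002,0],[0,0,0,0,0.04,0,0],[0,0,0,0,0.04,0,0],[0,0,0,0,0.03,0,0],[0,0,0,0,0.02,0,0],[0,0,0,0,0,0,0]]
  ]
}}

```text
time_s: 4.5
tool_pos: [0.6301, -0.0312, 0.0997]
tool_rot: [-90.6, -0.7, -10.6]
force: [0.1, -0.6, 0.2]
grip_width: 0.0006
```

```bash
python3 -c "
from h import *
go(-72,0,58)
im,d=vision.read_camera('scene');cv2.imwrite('pics/s2.png',cv2.resize(im[150:350,150:400,::-1],None,fx=3,fy=3,interpolation=cv2.INTER_CUBIC))"
```

```text
turn [ 0.01  -0.024  0.012] shift [-0.0068  0.0415  0.0161] now F [-56.2   6.   99.7] q [ 20.6  22.6 -25.5  94.2  11.3  65.2 -18.5] t 4.5
```

View pics/s2.png

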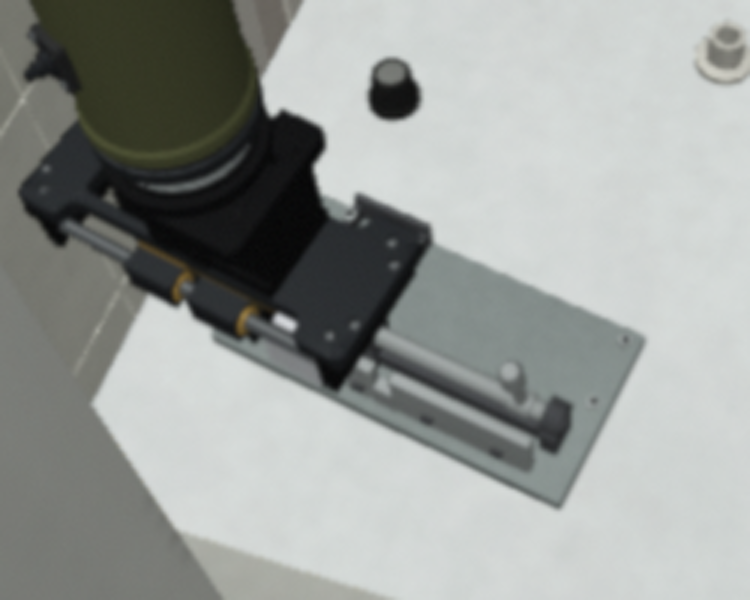

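The picture shows the hand above the wall with the fixture undisturbed; the handle is at about (512,378) and the notch at (380,378) in the crop. I'll back off to x -72, then lower beside the wall.

>>> {"api": "play_rows", "payload": {
  "moves": [
    [[0.005,-0.012,0.006,-0.003,0,0.01,0],[0.005,-0.012,0.006,-0.003,0,0.01,0],[0,0,0,0,0.01,0.001,0],[0,0,0,0,0.015,0.001,0],[0,0,0,0,0.015,0.001,0],[0,0,0,0,0,0,0]]
  ]
}}

```text
time_s: 5.15
tool_pos: [0.6336, -0.0069, 0.0644]
tool_rot: [-89.9, -0.6, -9.2]
force: [0.3, 0.5, -1.0]
grip_width: 0.0006
```

```bash
python3 -c "
from h import *
go(-58,0,58)"
```

```text
turn [-0.001 -0.     0.011] shift [-0.0056  0.0063 -0.0227] now F [-80.7   5.6  64.4] q [ 18.9  25.  -25.9  95.5  12.2  61.7 -19.8] t 5.15
```

>>> {"api": "play_rows", "payload": {
  "moves": [
    [[0,0,0.01,-0.003,0.003,-0.01,0],[0,0,0,-0.002,0.002,-0.01,0],[0,0,0,0,0,-0.005,0],[0,0,0,0,0,-0.004,0],[0,0,0,0,0,-0.004,0],[0,0,0,0,0,-0.004,0],[0,0,0,0,0,-0.004,0]]
  ]
}}

```text
time_s: 5.85
tool_pos: [0.6212, -0.0453, 0.058]
tool_rot: [-89.6, 0.0, -9.1]
force: [0.1, 3.2, -1.5]
grip_width: 0.0005
```

>>> {"api": "play_rows", "payload": {
  "moves": [
    [[0,0,0,0,0,-0.004,0],[0,0,0,0,0,-0.004,0],[0,0,0,0,0,-0.004,0]]
  ]
}}

```text
time_s: 6.15
tool_pos: [0.6194, -0.0568, 0.058]
tool_rot: [-89.5, 0.0, -9.0]
force: [0.4, 3.7, -2.2]
grip_width: 0.0006
```

```bash
python3 -c "
from h import *
go(-15,0,58)"
```

```text
turn [-0.009  0.003 -0.   ] shift [ 0.0005 -0.0001 -0.0142] now F [-29.2  -0.5  58. ] q [ 23.5  24.4 -25.2  96.9  11.   61.1 -14.1] t 6.15
```

Force is 3–4 N, so the carrier is sliding. It has 14–20 mm to go.

>>> {"api": "play_rows", "payload": {
  "moves": [
    [[0,0,0,0,0,-0.004,0],[0,0,0,0,0,-0.004,0],[0,0,0,0,0,-0.003,0]]
  ]
}}

```text
time_s: 6.45
tool_pos: [0.6174, -0.0687, 0.058]
tool_rot: [-89.5, 0.0, -9.0]
force: [-0.1, 4.5, -1.8]
grip_width: 0.0003
```

>>> {"api": "play_rows", "payload": {
  "moves": [
    [[0,0,0,0,0,-0.002,0],[0,0,0,0,0,-0.002,0]]
  ]
}}

```text
time_s: 6.65
tool_pos: [0.6165, -0.0735, 0.0579]
tool_rot: [-89.5, 0.0, -9.1]
force: [0.3, 3.8, -1.9]
grip_width: 0.0009
```

>>> {"api": "play_rows", "payload": {
  "moves": [
    [[0,0,0,0,0,-0.0015,0],[0,0,0,0,0,-0.0015,0]]
  ]
}}

```text
time_s: 6.85
tool_pos: [0.6164, -0.0748, 0.058]
tool_rot: [-89.4, 0.0, -9.0]
force: [2.3, 7.3, -2.0]
grip_width: 0.0004
```

>>> {"api": "play_rows", "payload": {
  "moves": [
    [[0,0,0,0,0,-0.0015,0],[0,0,0,0,0,-0.0015,0]]
  ]
}}

```text
time_s: 7.05
tool_pos: [0.6164, -0.0746, 0.058]
tool_rot: [-89.2, 0.0, -8.9]
force: [1.2, 5.1, -1.0]
grip_width: 0.0008
```

>>> {"api": "play_rows", "payload": {
  "moves": [
    [[0,0,0,0,0,-0.0015,0]]
  ]
}}

```text
time_s: 7.15
tool_pos: [0.6163, -0.0746, 0.058]
tool_rot: [-89.1, 0.0, -8.9]
force: [1.2, 5.2, -2.1]
grip_width: 0.0004
```

>>> {"api": "play_rows", "payload": {
  "moves": [
    [[0,0,0,0,0,-0.004,0],[0,0,0,0,0,-0.004,0]]
  ]
}}

```text
time_s: 7.35
tool_pos: [0.6163, -0.0745, 0.0582]
tool_rot: [-88.5, -0.0, -8.6]
force: [2.6, 10.3, -2.8]
grip_width: 0.0004
```

>>> {"api": "play_rows", "payload": {
  "moves": [
    [[0,0,0,0,0,-0.002,0]]
  ]
}}

```text
time_s: 7.45
tool_pos: [0.6163, -0.0743, 0.0582]
tool_rot: [-88.4, -0.1, -8.5]
force: [0.9, 4.6, -1.6]
grip_width: 0.0004
```

Solid stop at 10 N with no further motion, so the carrier is home. I'll back off and go above the handle.

>>> {"api": "play_rows", "payload": {
  "moves": [
    [[0,0,0,0,0,0.01,0],[0,0,0,0,0,0.015,0],[0,0,0,0,-0.03,0,0],[0,0,0,0,-0.04,0,0],[0,0,0,-0.03,-0.03,0,0.6],[0,0,0,-0.045,-0.01,0,0.6],[0,0,0,-0.04,0,-0.01,0.6],[0,0,0,0,0,0,0.6]]
  ]
}}

```text
time_s: 8.25
tool_pos: [0.5015, -0.046, 0.1736]
tool_rot: [-89.0, -0.1, -8.5]
force: [0.9, 0.3, 0.2]
grip_width: 0.0247
```

Run:
```python
from h import *
go(-18,-134,130)
for c in("scene","top"):
    im,d=vision.read_camera(c); v,u=np.mgrid[0:400,0:640]; m=d>0
    F=(unproj(c,np.c_[u[m],v[m]],d[m])-O)@RF*1000
    q=F[(abs(F[:,1])<22)&(F[:,2]>66)&(F[:,2]<85)&(F[:,0]<30)&(F[:,0]>-80)]; print("wall",len(q),np.percentile(q,[2,50,98],axis=0).round(1).tolist() if len(q) else '')
    q=F[(F[:,1]<-100)&(F[:,1]>-170)&(F[:,2]>66)&(F[:,2]<112)&(abs(F[:,0])<70)]; print(c,"handle",len(q),np.percentile(q,[2,50,98],axis=0).round(1).tolist() if len(q) else '')
    print([(t,np.round(r[0]["location"]),round(r[0]["score"],2)) for t in("handle_grip","gate_face") if (r:=vision.look_for(c,t))])
```

```text
turn [-0.017  0.012  0.001] shift [-0.0155  0.0435 -0.0036] now F [ -21.1 -118.6  173.6] q [ 29.9   3.6 -27.8 106.6   0.8  70.   -6.6] t 8.25
wall 163 [[-0.3, -19.3, 66.5], [1.8, -1.0, 78.6], [8.2, 19.7, 82.1]]
scene handle 86 [[-26.7, -139.3, 69.1], [-22.2, -134.3, 100.6], [-15.4, -126.9, 105.5]]
[('gate_face', array([263., 240.]), 0.59)]
wall 114 [[-0.2, -21.2, 66.4], [4.7, -2.9, 78.3], [8.0, 17.5, 82.1]]
top handle 17 [[-14.8, -138.4, 67.4], [-12.6, -134.7, 83.6], [-11.4, -129.6, 91.2]]
[('handle_grip', array([240., 242.]), 0.42), ('gate_face', array([273., 178.]), 0.58)]
```

The wall front now reads x ≈ 0, which is home. I'll line up and lower over the grip.

>>> {"api": "play_rows", "payload": {
  "moves": [
    [[-0.017,0.012,0,-0.008,0,-0.002,0.6],[0,0,0,-0.008,0.01,-0.002,0.6],[0,0,0,0,0.015,0,0.6],[0,0,0,0,0.015,0,0.6],[0,0,0,0,0,0,0.6]]
  ]
}}

```text
time_s: 9.05
tool_pos: [0.4888, -0.0455, 0.1286]
tool_rot: [-89.7, 0.0, -9.1]
force: [-1.1, -0.1, -0.1]
grip_width: 0.052
```

```bash
python3 -c "
from h import *
go(-18,-134,72)"
```

```text
turn [-0.005  0.002 -0.001] shift [-0.0028  0.0566 -0.0018] now F [ -19.5 -131.2  128.6] q [ 29.5   4.6 -28.  111.1   2.1  64.8  -8.4] t 9.05
```

>>> {"api": "play_rows", "payload": {
  "moves": [
    [[-0.005,0,0,-0.003,0.015,-0.001,0.6],[0,0,0,0,0.015,0,0.6],[0,0,0,0,0.015,0,0.6],[0,0,0,0,0.01,0,0.6],[0,0,0,0,0,0,0.6]]
  ]
}}

```text
time_s: 9.55
tool_pos: [0.4848, -0.046, 0.0719]
tool_rot: [-90.0, 0.1, -9.1]
force: [-0.0, 0.3, -0.1]
grip_width: 0.0526
```

```bash
python3 -c "
from h import *
go(-18,-134,72);o=env.get_obs();print(np.round(o['effort'],1))
im,d=vision.read_camera('scene');cv2.imwrite('pics/s3.png',im[:,:,::-1])"
```

```text
turn [ 0.001  0.002 -0.001] shift [ 0.0011 -0.0001 -0.0003] now F [ -18.3 -135.1   71.9] q [ 28.8   8.1 -28.  114.9   4.5  58.2 -10.5] t 9.55
[ -0.1 -31.5  -1.8 -27.1  -0.   -0.2  -0. ]
```

View pics/s3.png

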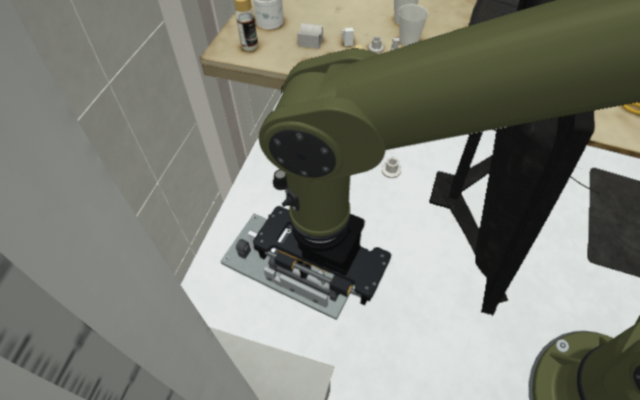

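The hand straddles the handle and the forearm passes clear above the monitor. Now pinch lightly.

>>> {"api": "play_rows", "payload": {
  "moves": [
    [[0,0,0,0,0,0,0],[0,0,0,0,0,0,0],[0,0,0,0,0,0,0],[0,0,0,0,0,0,0],[0,0,0,0,0,0,0]]
  ],
  "newtons": 12
}}

```text
time_s: 10.1
tool_pos: [0.4875, -0.0463, 0.0755]
tool_rot: [-90.0, -0.3, -9.1]
force: [0.4, 0.3, 0.1]
grip_width: 0.02
```

>>> {"api": "play_rows", "payload": {
  "moves": [
    [[0,0,0,0,0,0,0],[0,0,0,0,0,0,0]]
  ]
}}

```text
time_s: 10.3
tool_pos: [0.4877, -0.0463, 0.0757]
tool_rot: [-90.1, -0.3, -9.1]
force: [-0.1, -0.0, -0.8]
grip_width: 0.0138
```

```bash
python3 -c "
from h import *
go(-18,-60,72)"
```

```text
turn [0.001 0.002 0.005] shift [ 0.0722  0.0041 -0.0006] now F [ -18.5 -132.2   75.7] q [ 28.8   7.9 -28.1 114.6   4.4  58.2 -10.4] t 10.3
```

>>> {"api": "play_rows", "payload": {
  "moves": [
    [[0,0,0,0.004,0,0,0],[0,0,0,0.008,0,0,0],[0,0,0,0.01,0,0,0]]
  ]
}}

```text
time_s: 10.6
tool_pos: [0.5072, -0.0495, 0.0756]
tool_rot: [-90.1, 0.1, -9.1]
force: [-3.1, 0.7, 3.6]
grip_width: 0.0131
```

```bash
python3 -c "
from h import *
go(-18,-60,74)"
```

```text
turn [ 0.002  0.002 -0.001] shift [ 0.0524  0.0015 -0.0006] now F [ -18.5 -112.3   75.6] q [ 28.2  10.6 -27.8 111.7   5.9  59.1 -11.3] t 10.6
```

>>> {"api": "play_rows", "payload": {
  "moves": [
    [[0,0,0,0.01,0,0,0],[0,0,0,0.01,0,0,0],[0,0,0,0.01,0,0,0],[0,0,0,0.01,0,0,0]]
  ]
}}

```text
time_s: 11.0
tool_pos: [0.5505, -0.0565, 0.0755]
tool_rot: [-90.1, 0.1, -9.1]
force: [-4.8, 0.5, 5.4]
grip_width: 0.0135
```

```bash
python3 -c "
from h import *
go(-18,-56,74)"
```

```text
turn [ 0.002  0.001 -0.002] shift [ 0.0126  0.0015 -0.0005] now F [-18.5 -68.6  75.5] q [ 26.9  15.8 -27.1 105.8   8.3  60.5 -12.6] t 11.0
```

>>> {"api": "play_rows", "payload": {
  "moves": [
    [[0,0,0,0.007,0,0,0],[0,0,0,0.005,0,0,0],[0,0,0,0,0.001,0.005,0],[0,0,0,0,0.0015,0.005,0],[0,0,0,0,0.002,0.005,0],[0,0,0,0,0.003,0.005,0],[0,0,0,0,0.003,0.004,0],[0,0,0,0,0.0035,0.004,0]]
  ]
}}

```text
time_s: 11.8
tool_pos: [0.5706, -0.0312, 0.0602]
tool_rot: [-90.2, -0.1, -9.2]
force: [-0.5, -1.9, 1.4]
grip_width: 0.0132
```

```bash
python3 -c "
from h import *
go(-45.6,-56,60.9)"
```

```text
turn [0.004 0.    0.002] shift [-0.0032 -0.0007 -0.0011] now F [-46.7 -52.8  60.2] q [ 23.9  18.9 -27.4 104.2  10.2  59.3 -16.7] t 11.8
```

>>> {"api": "play_rows", "payload": {
  "moves": [
    [[0,0,0,-0.0025,0,0,0],[0,0,0,0,0.003,0.002,0],[0,0,0,0,0.003,0.002,0],[0,0,0,0,0.003,0.002,0]]
  ]
}}

```text
time_s: 12.2
tool_pos: [0.5704, -0.0236, 0.0508]
tool_rot: [-90.1, -0.3, -9.2]
force: [-0.4, -1.1, 1.2]
grip_width: 0.0132
```

```bash
python3 -c "
from h import *
go(-51.9,-55,53)"
```

```text
turn [0.003 0.001 0.005] shift [-0.0008 -0.0022 -0.0023] now F [-54.1 -54.2  50.8] q [ 23.2  19.4 -27.5 104.8  10.6  58.1 -17.7] t 12.2
```

No resistance at about 1.06 rad, past the 0.9 strip stop, so it's in the notch. Continue down the arc.

>>> {"api": "play_rows", "payload": {
  "moves": [
    [[0,0,0,0,0.0035,0.0012,0],[0,0,0,0,0.0035,0.0012,0],[0,0,0,0,0.0037,0.0011,0],[0,0,0,0,0.0037,0.0009,0]]
  ]
}}

```text
time_s: 12.6
tool_pos: [0.5714, -0.0171, 0.0355]
tool_rot: [-90.0, -0.3, -9.1]
force: [-0.6, 0.0, 2.2]
grip_width: 0.0132
```

```bash
python3 -c "
from h import *
go(-60,-54.5,25.4)"
```

```text
turn [0.001 0.002 0.005] shift [-0.0004  0.0101 -0.0007] now F [-60.7 -54.2  35.5] q [ 22.4  20.6 -27.4 105.3  11.3  56.5 -18.8] t 12.6
```

>>> {"api": "play_rows", "payload": {
  "moves": [
    [[0,0,0,0,0.0035,0,0],[0,0,0,0,0.0035,0,0],[0,0,0,0,0.003,0,0]]
  ]
}}

```text
time_s: 12.9
tool_pos: [0.5717, -0.0157, 0.0244]
tool_rot: [-89.9, -0.3, -9.1]
force: [-1.0, 0.9, 2.6]
grip_width: 0.0135
```

>>> {"api": "play_rows", "payload": {
  "moves": [
    [[0,0,0,0,0.002,0,0],[0,0,0,0,0.002,0,0]]
  ]
}}

```text
time_s: 13.1
tool_pos: [0.5721, -0.0157, 0.0208]
tool_rot: [-90.0, -0.3, -9.1]
force: [-2.4, 1.2, 13.8]
grip_width: 0.0134
```

The end stop is felt: 14 N upward at grip height ≈ 38 mm. Release and rise clear.

>>> {"api": "play_rows", "payload": {
  "moves": [
    [[0,0,0,0,0,0,0.5],[0,0,0,0,0,0,0.5],[0,0,0,0,0,0,0.5],[0,0,0,0,0,0,0.5],[0,0,0,0,-0.02,0,0.5],[0,0,0,0,-0.04,0,0.5],[0,0,0,0,-0.05,0,0.5],[0,0,0,0,-0.05,0,0.5],[0,0,0,0,-0.05,0,0.5],[0,0,0,0,0,0,0.5]]
  ]
}}

```text
time_s: 14.1
tool_pos: [0.5685, -0.0179, 0.2332]
tool_rot: [-90.1, 0.1, -9.2]
force: [1.3, 0.2, 0.7]
grip_width: 0.0432
```

Run:
```python
from h import *
go(-60,-54,250)
for c in("scene","top"):
    im,d=vision.read_camera(c); v,u=np.mgrid[0:400,0:640]; m=d>0
    F=(unproj(c,np.c_[u[m],v[m]],d[m])-O)@RF*1000
    q=F[(abs(F[:,1]+55)<25)&(F[:,2]>20)&(F[:,2]<110)&(F[:,0]<-42)&(F[:,0]>-90)]; print(c,"handle",len(q),np.percentile(q,[2,50,98],axis=0).round(1).tolist() if len(q) else '')
    q=F[(abs(F[:,1])<22)&(F[:,2]>66)&(F[:,2]<85)&(F[:,0]<30)&(F[:,0]>-80)]; print("wall",len(q),np.percentile(q,[2,50,98],axis=0).round(1).tolist() if len(q) else '')
    if c=="scene": cv2.imwrite('pics/s4.png',cv2.resize(im[150:350,150:400,::-1],None,fx=3,fy=3,interpolation=cv2.INTER_CUBIC))
```

```text
turn [ 0.001  0.001 -0.002] shift [ 0.0029 -0.0168  0.0005] now F [-59.4 -56.9 233.2] q [ 24.9  10.2 -29.1  93.1   5.1  78.1 -14. ] t 14.1
scene handle 140 [[-73.2, -60.0, 39.4], [-59.9, -54.9, 45.6], [-42.8, -47.9, 48.5]]
wall 87 [[-0.3, -16.2, 67.1], [0.8, 2.3, 74.8], [2.8, 19.1, 81.3]]
top handle 108 [[-73.7, -62.1, 39.5], [-58.8, -56.5, 44.8], [-43.5, -50.2, 48.0]]
wall 111 [[-0.1, -21.2, 66.9], [4.7, -2.6, 78.6], [7.7, 17.4, 81.6]]
```

View pics/s4.png

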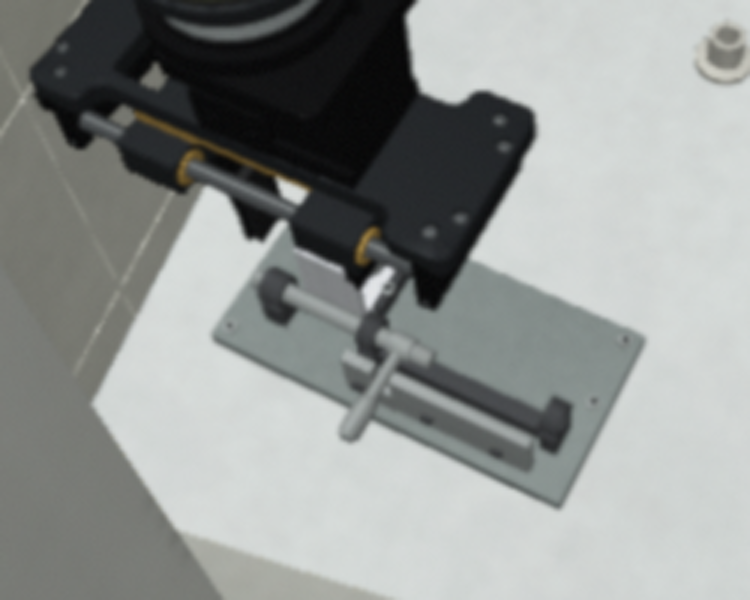

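The handle lies level through the notch (about (370,400) in the crop). Its grip top reads 45–48 mm, so the centre is at about 40 mm. The rod stands in the far bracket at (275,292), the wall is home, and the hand is well clear. I'll hand it in.

```bash
python3 -c "
from h import *
print(env.sign_off())"
```

```text
the job is handed in; nothing more can be done
None
```

The job is done and handed in at about 14 s of the 67 s allowed. The interface gives no verdict.

- **Carrier:** I pushed it home by its front wall with about 4 N while sliding. I took it as home when it would not move further at 10 N. The cameras afterwards put the wall's front face at x ≈ 0 mm, and it still reads that at the end.
- **Bolt:** I pinched the handle lightly and slid the bolt about 80 mm across with roughly 5 N. The last picture shows its end in the far bracket.
- **Handle:** I had found the notch in the depth images at y ≈ -56 mm. The handle passed the 0.9 rad strip stop with only 1–2 N on the wrist, so no searching was needed. I lowered it until it met its end stop at 14 N.
- **Last checks:** Both cameras show the grip's top at 45–48 mm and its tip at x ≈ -73 mm, which fits a level handle. The gripper was open and about 0.2 m above the fixture.
- **Bystanders:** The arm never worked near the loose parts, but I did not measure their positions again at the end.
- **Disagreements:** The two cameras differ by 1–2 mm. The tool's y at the pinched handle read about 2 mm off the camera value. Neither mattered for the fit.

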